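# Undo a plug of unknown hand and clip in the gearbox cover

## Robot

A 6-joint arm with a two-finger parallel gripper is mounted at the origin on the work surface. World frame = base frame: x ahead of the robot, y to its left, z up, the work surface at z = 0. Lengths are in mm, angles in rad, forces in N, time in s.
With the tool pointing down it reaches from about 300 to 825 mm from the base axis. Payload 5.4 kg.
Tool frame: the origin (TCP) lies on the centre line of the jaws, within the pads' length; the fingertips stand 11 mm ahead of it and the grasp point (between the pads) lies 8 mm behind it (arm.finger_overhang is the distance from the TCP to the fingertips, in mm); z points along the fingers, y is the line along which they close (so a half turn about z gives the same grasp; the last joint's range is limited). The gripper opens to 92 mm and grips with 3 to 60 N. Pads are 20 mm wide; open, the fingers measure 128 mm over their backs; the gripper's body (75 mm by 189 mm) begins 69 mm behind the grasp point.
Start: joints at [-0.21, 0.158, 1.597, -0, 1.386, -0.21], TCP at [574.983, -0.018, 201.901] pointing down, gripper open.
Joint ranges: [-2.91, 2.91], [-0.94, 2.29], [0.18, 2.7], [-1.29, 4.43], [0.17, 2.64], [-3, 3]. Speed limits (rad/s): [2.57, 2.57, 3.14, 3.14, 3.14, 3.14].

## Interface

Orientations are given as a unit quaternion [w, x, y, z].
In Python, from workcell import status, vision, arm gives the robot as it stands.
- The arm moves only by the tool step_arm, never from a script. Its arguments are lists of equal length, an entry for each row: "rotation": the turn, a rotation vector about the tool's x, y, z in rad, a list of three; "xyz": the shift along the tool's x, y, z in m, a list of three; "grip": the gripper command: -1 is fully open, 1 is shut, values between are in proportion. A call has 1 to 12 rows; each row shifts and turns the commanded pose from where the row before left it, along the tool's axes as they then stand; what a row does not reach is not made up. A row lasts 1/8 s, in which the tool goes at most 62.5 mm and 10.7 degrees, less where a joint would pass 70% of its speed; a pose out of reach is approached as far as the arm can. A call with a gripper value outside its range is refused whole. The fingers move at their own pace and stop on an object; "newtons" is the grip in N (left out, the last holds). Time passes only in rows, so rows that do not move let the fingers close. It gives the time, the measured TCP pose, the force, the opening and the grip force at its end, in the units of the state.
- status.observe(): the state, without advancing time (a new reading comes with each control period).
- vision.capture(name): name is "scene" or "side" or "wrist"; returns (picture, depth): 480x640x3 uint8, blue, green, red; 480x640 float32, mm along the optical axis (not along the pixel's ray), 0 where there is no reading.
- vision.camera_params(name): a dict with "K" (3x3 intrinsics, pixels), "rvec" (rotation vector, rad) and "tvec" (3), from world to camera coordinates, as OpenCV has them. Camera axes: x right, y down, z forward; pixel columns grow to the right and rows downward; lengths in mm; the calibration is good to about 2 mm. The wrist camera is an equidistant fisheye: a pixel r from the principal point sees the ray r / f radians off the axis. A picture is of the moment at which its call begins: read the wrist's pose just before it. camera_params takes no time and is no camera call; for the wrist camera it gives the pose at the moment of the call.
- arm.finish_job(): hands the job in; it is judged then, once.
The state is a dict: "t": time; "q": joint angles; "qd": joint speeds; "tau": joint torques, N m; "position": TCP position; "eef_rot": TCP orientation; "ft_force": force on the tool from outside, world axes, zero at the start; "torque": the same for the moment, N m; "grip_width": finger opening in mm; "grip_force": force on a finger pad.
Only numpy, scipy, OpenCV 4.12 (cv2) and the standard library are available. Lean on these libraries where they do the work, as an engineer would, in place of code of your own. Each camera call takes 0.05 s, during which the arm holds its last target. There are 200 camera calls.

## Task

Undo the winged shipping plug in the top of the gearbox (it may be a left-hand or a right-hand one: feel which way it gives) and put it in the sheet-metal tray. Then take the black clip-in cover from the wooden holder and press it into the opening that the plug leaves until both catches have snapped in and its flange lies flush. Leave everything else on the bench where it is.

Things in the scene. Friction and masses are not known exactly. Their poses are not given: they have to be found in the camera images.
- gearbox: Grey housing fixed to the bench, 120 (x) by 140 (y) by 75 mm high, motor on its +x side (to x = 170 mm, below 85 mm). Origin: centre of underside. Two upright studs, 20 mm diameter, top 107 mm above the bench, stand at y = +50 and -50 mm: no room there for fingers; the +x and -x sides of the opening are free.
- opening (a point): Centre of the rectangular opening, 31 (gearbox x) by 65 mm (y) with a 3 mm lead-in, level with the housing's top face (75 mm above the bench); axes as the gearbox.
- catch_a (a joint): Sprung catch inside the opening's +y end: 0 m = sprung in (rest), up to 0.004 m = pushed back. The cover pushes it back 2.5 mm on its way in, then it snaps back to 0 behind the cover's ledge. Pressing the cover past both catches takes about 10 to 20 N.
- catch_b (a joint): The same catch at the -y end.
- plug: Aluminium quarter-turn plug, 0.12 kg, 61 mm long. Origin: centre of its lower end (42 mm above the bench when fitted), z up. From below: pin 18 mm diameter to 17.5 mm; cross-lug 40 (x) by 7 mm at 17.5 to 23.5; neck 24 mm diameter to 33; disc 44 mm diameter at 33 to 37, lying on the housing; wing 12 (x) by 40 (y) mm at 37 to 61. Stands upright on its pin.
- plug_wing (a point): Middle of the plug's wing, 49 mm above its origin. Fitted, the plug's axes are within 0.06 rad of the gearbox's and its lug is caught under the opening's long edges. One way it turns easily: after 1.0 rad (1.2 is well clear; not over 1.7) it lifts straight out. The other way it meets a hard stop within 0.2 rad. Which way is free differs from start to start and cannot be seen.
- tray: Shallow sheet-metal tray fixed to the bench, 150 (x) by 130 (y) by 25 mm high, walls and floor 4 to 5 mm. Origin: centre of its underside.
- holder: Plywood holder fixed to the bench, 128 (x) by 90 (y) mm, base 10 mm thick; walls 63 mm high along its y make three cells open at both y ends: the middle one, 42 mm wide, has the cover; the side ones hold fixed metal bars up to 70 mm high. Origin: centre of underside.
- cover: Black plastic clip-in cover, 0.09 kg, 53 mm high, upright on its two legs in the holder's middle cell (origin 10 mm above the bench, axes the holder's). Origin: centre of underside, z up. Legs and block 28 (x) by 62 (y) mm from 0 to 23 mm, flange 40 by 76 mm at 23 to 27. It stands steadily on the bench. Fits either way round, its y along the gearbox's y; home, its origin is 52 mm above the bench.
- cover_rib (a point): Middle of the cover's grip rib, 40 mm above its origin; rib 20 (x) by 60 (y) by 26 mm high. In the holder only the rib's ends (60 mm apart along y) are free to grip; at the gearbox only its long faces (20 mm apart along x): stand it on the bench between (free on the side near the robot) and take it again.
- cover_seat (a point): Middle of the flange's underside, 23 mm above the cover's origin; fully home it coincides with the centre of the opening.
- wrench: Bystander: spanner lying flat, 180 mm long, on the bench. Origin about its middle.
- screwdriver: Bystander: screwdriver lying flat, 190 mm long. Origin about its middle.
- grease_tin: Bystander: bare steel tin, 70 mm diameter, 85 mm high. Origin: centre of its underside.
- billet: Bystander: upright steel billet, 48 mm diameter, 50 mm high. Origin: centre of its underside.
- square: Bystander: dark steel L-shaped square lying flat, about 90 by 50 mm, 12 mm thick, to the robot's right in front of the holder. Origin: under the middle of its long leg.
- bush: Bystander: upright brass bush blank, 36 mm diameter, 30 mm high. Origin: centre of its underside.
Things that resemble listed ones, but are neither listed nor needed, are in the scene too. There is more than one size of the cover; the one meant has the size given above. Leave any red look-alike of the plug alone.

How it is judged:
By the outcome, as a careful person would: the job done as asked, in the order asked, and still so for the second after the job is handed in, with the robot touching nothing.
It also fails if it takes over 72 s, if anything falls off the work surface, if the arm or the gripper's body presses on something with over 40 N, if the wrist force passes 120 N, or if a joint passes its speed limit or range.

## Working session

There is one attempt and no reset: what is moved stays moved. The work goes in short steps, Python scripts to look and compute and a tool call to move; the robot and the scene stay as the last step left them, time stands still between calls to the robot, and variables do not carry over. Pictures are saved under pics/ and viewed, at most 10 in all, crops included, and the job is handed in when it is done.

Besides the shell and the picture viewer there is one more tool, called after "Request:" as name(argument=value, ...), one argument or row to a line, values as JSON. step_arm: Moves the arm, as the interface text tells. Its arguments: {"type":"object","properties":{"rotation":{"type":"array"},"xyz":{"type":"array"},"grip":{"type":"array"},"newtons":{"type":"number"}},"required":["rotation","xyz","grip"]}

```bash
mkdir -p pics; cat > h.py <<'E'
import numpy as np, cv2
from workcell import status, vision, arm
def cap(n):
    p=vision.camera_params(n); b,d=vision.capture(n); return b,d,p
def world(p,d,fish=False):
    K=np.array(p["K"],float);R=cv2.Rodrigues(np.array(p["rvec"],float))[0];t=np.array(p["tvec"],float).ravel()
    v,u=np.mgrid[0:480,0:640]
    x=(u-K[0,2])/K[0,0];y=(v-K[1,2])/K[1,1]
    if fish:
        r=np.hypot(x,y);s=np.where(r>1e-9,np.tan(np.clip(r,0,1.5))/np.maximum(r,1e-9),1);x=x*s;y=y*s
    P=np.stack([x*d,y*d,d],-1)
    return (P-t)@R
E
python3 - <<'E'
from h import *
s=status.observe();print({k:np.round(v,3).tolist() for k,v in s.items()})
for n in("scene","side","wrist"):
    b,d,p=cap(n);cv2.imwrite(f"pics/{n}0.png",b);np.savez(f"{n}0.npz",b=b,d=d,**{k:np.array(v) for k,v in p.items()})
    R=cv2.Rodrigues(np.array(p["rvec"],float))[0];print(n,np.round(-R.T@np.array(p["tvec"]).ravel()),np.round(R[2],2),np.array(p["K"])[0])
E
```

```text
{'t': 0.0, 'q': [-0.21, 0.159, 1.598, -0.0, 1.386, -0.21], 'qd': [0.001, -0.0, 0.002, 0.001, 0.001, 0.0], 'tau': [0.0, -38.557, -32.21, 0.07, 0.038, -0.0], 'position': [574.351, 0.104, 200.934], 'eef_rot': [-0.001, 0.707, 0.707, -0.001], 'ft_force': [-0.816, 0.175, -0.341], 'torque': [0.001, 0.026, -0.048], 'grip_force': 0.0, 'grip_width': 92.333}
scene [1317.  367.  834.] [-0.68 -0.32 -0.66] [528.69679347   0.         317.51076422]
side [ 388. -867.  650.] [ 0.18  0.83 -0.53] [454.63174255   0.         323.50094116]
wrist [575.  84. 383.] [-0.   -0.3  -0.96] [371.64829954   0.         315.48738601]
```

View pics/scene0.png

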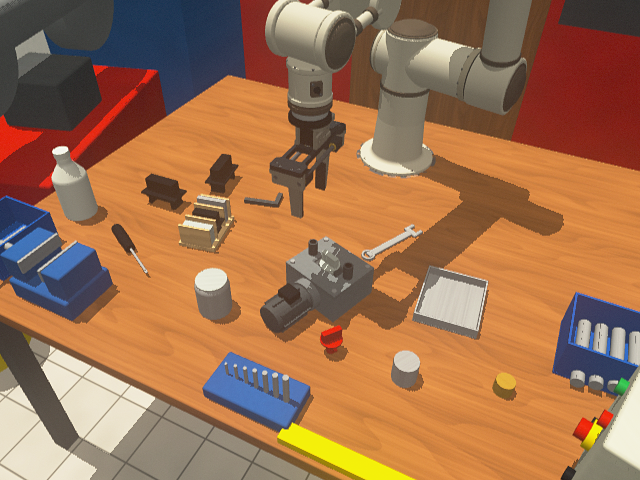

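View pics/wrist0.png

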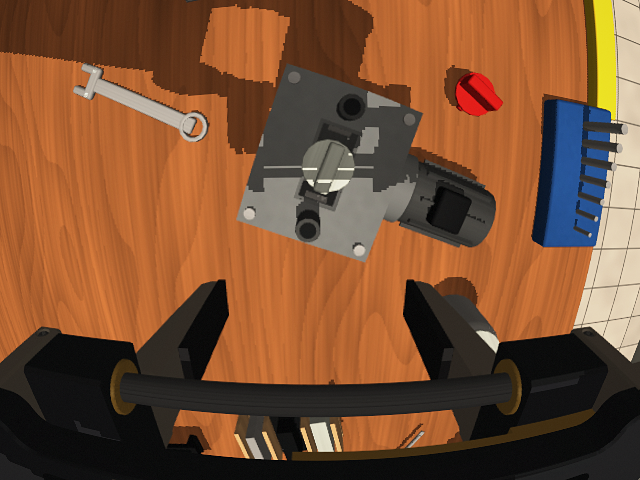

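The scene view shows the gearbox at about (330,275), the tray at (450,300), the holder with the cover at (207,222), and the red look-alike at (332,340). In the wrist view the plug is at (328,167), with studs at (351,106) and (307,229).

```bash
cat > m.py <<'E'
from h import *
def load(n):
    z=np.load(n+"0.npz");return z["b"],z["d"],world(z,z["d"],n=="wrist")
def rect(P,m,name):
    q=P[m][:,:2].astype(np.float32)
    if len(q)<5: print(name,"none");return
    print(name,len(q),np.round(q.mean(0),1),[np.round(x,1) for x in cv2.minAreaRect(q)],"medz",round(float(np.median(P[m][:,2])),1))
def comps(P,d,lo,hi,name,mn=15):
    m=((d>0)&(P[...,2]>lo)&(P[...,2]<hi)).astype(np.uint8)
    n,l,s,c=cv2.connectedComponentsWithStats(m)
    for i in range(1,n):
        if s[i,4]>=mn: rect(P,l==i,f"{name} px{c[i].round()}")
E
python3 - <<'E'
from m import *
b,d,P=load("wrist")
comps(P,d,100,112,"w studs");comps(P,d,90,99.9,"w wing");comps(P,d,72,77.5,"w top",200)
# whole-gear top via hull
m=(d>0)&(P[...,2]>71)&(P[...,2]<78)
for n in("scene","side"):
    b,d,P=load(n)
    for lo,hi in((103,111),(92,100),(71,77.9),(58,66),(20,28)): 
        X=(P[...,0]>250)&(P[...,0]<900)&(abs(P[...,1])<450)
        comps(P,d*X,lo,hi,f"{n}{lo}",40)
E
```

```text
w studs px[351. 107.] 564 [601.1  99.4] [array([601.4,  99.5]), array([19.3, 19.4]), np.float64(60.4)] medz 106.8
w studs px[329. 168.] 799 [585.2  52.7] [array([585.1,  52.6]), array([40. , 12.4]), np.float64(70.6)] medz 102.5
w studs px[307. 229.] 517 [568.9   6.4] [array([568.8,   5.7]), array([18.7, 18.8]), np.float64(85.1)] medz 106.9
w wing px[623. 129.] 98 [879.2 109.3] [array([880.3, 109.2]), array([11.2, 10.9]), np.float64(27.7)] medz 95.2
w wing px[308. 217.] 60 [569.3  13.1] [array([568.8,  11.5]), array([ 6.9, 18.6]), np.float64(87.9)] medz 94.9
w top px[327. 162.] 18183 [585.   54.8] [array([585.4,  52.3]), array([141.2, 121.2]), np.float64(71.0)] medz 74.6
scene103 px[312. 242.] 61 [570.5   6.6] [array([569.6,   6.2]), array([19. , 18.8]), np.float64(26.1)] medz 106.9
scene103 px[ 66. 262.] 980 [ 845.2 -399.8] [array([ 841.6, -402.4]), array([ 62.1, 101.3]), np.float64(89.6)] medz 109.1
scene103 px[330. 255.] 42 [587.2  55.2] [array([586.7,  54.1]), array([35.2, 11.1]), np.float64(68.6)] medz 104.1
scene103 px[348. 266.] 65 [603.5 100.8] [array([603.6, 100.6]), array([2
[... 5919 characters left out ...]
)] medz 24.9
side20 px[370. 261.] 81 [682.8 -11.4] [array([681.5, -10.4]), array([  7.8, 105.4]), np.float64(72.1)] medz 24.2
side20 px[320. 267.] 140 [560.  -12.6] [array([560.5, -12.8]), array([  7.5, 119.1]), np.float64(69.9)] medz 24.3
side20 px[409. 297.] 89 [ 725.2 -160.3] [array([ 727.3, -154.6]), array([30.2, 67.6]), np.float64(63.1)] medz 24.0
side20 px[309. 368.] 57 [ 479.8 -310.6] [array([ 478.9, -307. ]), array([ 4.9, 72.5]), np.float64(14.8)] medz 24.1
side20 px[492. 386.] 105 [ 779.  -412.4] [array([ 778.9, -410.3]), array([ 2.9, 74.5]), np.float64(0.4)] medz 23.9
side20 px[435. 404.] 304 [ 668.9 -428.1] [array([ 669.7, -429.5]), array([58.6, 22.6]), np.float64(58.8)] medz 23.6
```

View pics/side0.png

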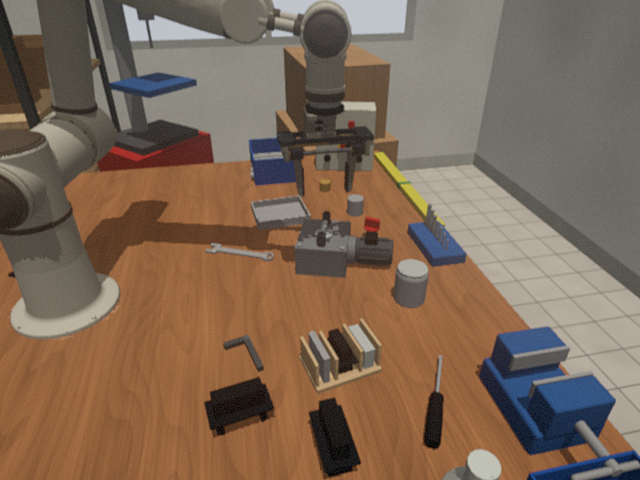

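The side view confirms the layout: the plug's wing is at (326,215), the holder's cover at (340,345), two oversized covers stand in front of it, and the square is at (245,350).

Next I'll approach the plug. The gearbox yaw is -0.3346 and its centre is (585.1, 52.5).

Request:
step_arm(
  rotation=[
    [0,0,0],
    [0,0,0.167],
    [0,0,0.1676],
    [0,0,0],
    [0,0,0],
  ],
  xyz=[
    [0.0525,0.0102,0],
    [0,0,0.03],
    [0,0,0.03],
    [0,0,0.02],
    [0,0,0],
  ],
  grip=[0,0,0,0,0],
  newtons=40,
)

```text
t: 0.78
position: [583.4, 52.7, 119.7]
eef_rot: [-0.002, 0.815, 0.58, -0.002]
ft_force: [-1.2, -0.2, 0.3]
grip_width: 46.6
grip_force: 0.0
```

Request:
step_arm(
  rotation=[
    [0,0,0],
    [0,0,0],
    [0,0,0],
    [0,0,0],
    [0,0,0],
    [0,0,0],
  ],
  xyz=[
    [0,0,0.02],
    [0,0,0.007],
    [0,0,0],
    [0,0,0],
    [0,0,0],
    [0,0,0],
  ],
  grip=[0,0,0,1,1,1],
  newtons=40,
)

```text
t: 1.52
position: [585.4, 52.5, 95.3]
eef_rot: [0.0, 0.815, 0.579, 0.0]
ft_force: [-0.9, -0.3, 0.9]
grip_width: 18.1
grip_force: 0.0
```

Request:
step_arm(
  rotation=[
    [0,0,0],
    [0,0,0.06],
    [0,0,0.06],
    [0,0,0],
  ],
  xyz=[
    [0,0,0],
    [0,0,0],
    [0,0,0],
    [0,0,0],
  ],
  grip=[1,1,1,1],
)

```text
t: 2.02
position: [585.2, 52.5, 94.9]
eef_rot: [-0.0, 0.848, 0.53, -0.0]
ft_force: [0.3, 0.2, 0.8]
grip_width: 0.1
grip_force: 0.0
```

```bash
python3 -c "
from h import *
s=status.observe();print({k:np.round(v,3).tolist() for k,v in s.items()})"
```

```text
{'t': 2.025, 'q': [-0.116, 0.293, 1.66, -0.0, 1.189, 0.338], 'qd': [-0.001, -0.001, 0.001, -0.002, -0.001, -0.023], 'tau': [-0.005, -41.41, -29.864, 0.072, -0.014, 0.209], 'position': [585.167, 52.487, 94.897], 'eef_rot': [-0.0, 0.848, 0.53, -0.0], 'ft_force': [0.337, 0.24, 0.835], 'torque': [-0.006, -0.008, 0.026], 'grip_force': 0.0, 'grip_width': 0.105}
```

```bash
python3 - <<'E'
from h import *
b,d,p=cap("wrist");cv2.imwrite("pics/w1.png",b)
b2,d2,p2=cap("side");c=cv2.resize(b2[170:290,260:420],None,fx=4,fy=4)
cv2.imwrite("pics/c1.png",np.vstack([cv2.resize(b[100:400,100:540],(528,300)),cv2.resize(c,(528,300))]))
E
```

```text
(no output)
```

View pics/c1.png

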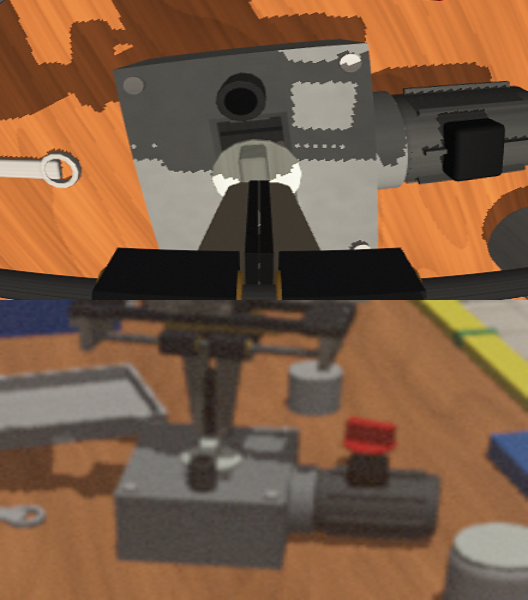

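The crop shows the fingers closed at (250,190) in the upper half, with the wing's end just beside them. Whether the wing is between the pads isn't clear, so I'll check with depth.

```bash
python3 - <<'E'
from m import *
for n in("wrist","side","scene"):
    b,d,p=cap(n);P=world(p,d,n=="wrist")
    X=(abs(P[...,0]-585)<50)&(abs(P[...,1]-52)<36)
    for lo,hi in((78,82),(83,88),(88,93),(93,99),(99,105),(106,115)): comps(P,d*X,lo,hi,f"{n}{lo}",8)
s=status.observe();print(s["position"],s["grip_width"],s["grip_force"],s["torque"])
E
```

```text
wrist78 px[314. 266.] 1675 [588.   58.1] [array([586.9,  57.8]), array([33.2, 43.4]), np.float64(69.1)] medz 78.8
wrist83 px[311. 247.] 59 [592.5  71. ] [array([592.4,  71. ]), array([ 1.2, 11.5]), np.float64(67.3)] medz 85.3
wrist88 px[311. 250.] 69 [592.6  71. ] [array([592.2,  70.6]), array([ 2.5, 12.3]), np.float64(66.9)] medz 90.7
wrist93 px[310. 254.] 99 [592.5  71. ] [array([592.4,  70.8]), array([ 2.7, 12.1]), np.float64(63.9)] medz 96.0
wrist99 px[311. 268.] 584 [590.5  65.8] [array([589.9,  65. ]), array([14.1, 12.3]), np.float64(68.8)] medz 102.4
wrist106 px[316. 285.] 305 [590.4  60.3] [array([590.2,  60.4]), array([ 2.7, 24.9]), np.float64(65.8)] medz 112.0
side78 px[317. 231.] 15 [568.4  60.8] [array([567. ,  59.5]), array([24. ,  7.2]), np.float64(54.7)] medz 79.4
side78 px[328. 232.] 38 [594.1  47.6] [array([595.9,  49. ]), array([42. , 14.5]), np.float64(77.1)] medz 79.5
side93 px[323. 230.] 11 [577.2  35.5] [array([576.9,  34.5]), array([ 7. , 11.8]), np.float64(77.8)] medz 96.4
side99 px[323. 226.] 26 [579.7  41.4] [array([580.1,  43.6]), array([19.3, 11.4]), np.fl
[... 214 characters left out ...]
3.5]), np.float64(23.0)] medz 79.5
scene83 px[329. 263.] 30 [590.9  55.1] [array([590.3,  53.7]), array([40.1,  9.4]), np.float64(80.4)] medz 85.7
scene88 px[330. 262.] 31 [591.   57.5] [array([587.1,  55. ]), array([37.7, 11.9]), np.float64(67.9)] medz 90.3
scene93 px[329. 259.] 38 [590.3  54.9] [array([590.5,  52.9]), array([40. , 12.1]), np.float64(81.3)] medz 96.1
scene99 px[334. 259.] 39 [591.6  64.7] [array([590.8,  64. ]), array([20.5, 11.5]), np.float64(69.2)] medz 102.4
scene106 px[331. 255.] 24 [592.3  58.6] [array([591.8,  59. ]), array([ 7.3, 23.7]), np.float64(45.6)] medz 112.4
[585.19322748  52.47043395  94.92219292] 0.47954931309319937 0.0 [-0.00383724 -0.01417772 -0.00419429]
```

```bash
python3 - <<'E'
from m import *
print(arm.finger_overhang,[a for a in dir(arm) if a[0]!='_'])
for n in("side","scene"):
    b,d,p=cap(n);P=world(p,d)
    X=(d>0)&(np.hypot(P[...,0]-585,P[...,1]-52)<28)&(P[...,2]>95)&(P[...,2]<135)
    print(n,np.histogram(P[X][:,2],bins=np.arange(95,136,2)))
    k=X&(P[...,2]>104);print(P[k].min(0),P[k].max(0))
E
```

```text
11.0 ['MotionError', 'finger_overhang', 'finish_job']
side (array([ 5,  6,  2, 10, 13,  1,  2,  5,  9, 10, 12,  6, 10,  8, 13,  7,  8,
       11,  9, 11]), array([ 95,  97,  99, 101, 103, 105, 107, 109, 111, 113, 115, 117, 119,
       121, 123, 125, 127, 129, 131, 133, 135]))
[567.59784414  34.26700014 104.05431686] [598.87932964  52.99629675 134.48751006]
scene (array([13, 10, 11, 23, 10,  4,  3,  5,  9,  6, 10, 15, 12,  6,  8, 20, 10,
       13,  9, 10]), array([ 95,  97,  99, 101, 103, 105, 107, 109, 111, 113, 115, 117, 119,
       121, 123, 125, 127, 129, 131, 133, 135]))
[577.28856635  39.33514289 104.26035235] [604.25739173  72.06285584 134.77410955]
```

```bash
python3 - <<'E'
from m import *
for n in("scene","side"):
    b,d,P=load(n)
    X=(d>0)&(abs(P[...,0]-575)<75)&(abs(P[...,1])<25)&(P[...,2]>150)&(P[...,2]<260)
    print(n,np.histogram(P[X][:,2],bins=np.arange(170,261,5)))
E
```

```text
scene (array([ 0,  0,  0,  0,  0,  0,  0,  0,  8, 35, 47, 51, 48, 48, 54, 49, 57,
       48]), array([170, 175, 180, 185, 190, 195, 200, 205, 210, 215, 220, 225, 230,
       235, 240, 245, 250, 255, 260]))
side (array([ 0,  0,  0,  0,  0,  0,  0,  0,  8, 28, 30, 32, 35, 33, 36, 34, 39,
       40]), array([170, 175, 180, 185, 190, 195, 200, 205, 210, 215, 220, 225, 230,
       235, 240, 245, 250, 255, 260]))
```

The depth data shows the real fingertips about 13–14 mm above the reported TCP, not 11 mm below it, so the fingers closed over the wing's top. I'll use tip z = TCP z + 14 from here on. Next: open, turn back, go down 26 mm and grip.

Request:
step_arm(
  rotation=[
    [0,0,0],
    [0,0,-0.12],
    [0,0,0],
    [0,0,0],
    [0,0,0],
    [0,0,0],
    [0,0,0],
    [0,0,0],
    [0,0,0],
    [0,0,0],
  ],
  xyz=[
    [0,0,0],
    [0,0,0],
    [0,0,0],
    [0,0,0.015],
    [0,0,0.011],
    [0,0,0],
    [0,0,0],
    [0,0,0],
    [0,0,0],
    [0,0,0],
  ],
  grip=[0,0,0,0,0,0,1,1,1,1],
  newtons=40,
)

```text
t: 3.62
position: [585.3, 52.5, 69.2]
eef_rot: [0.0, 0.815, 0.579, 0.0]
ft_force: [-0.1, 0.5, -0.1]
grip_width: 11.8
grip_force: 40.0
```

Request:
step_arm(
  rotation=[
    [0,0,0],
    [0,0,0],
    [0,0,0],
  ],
  xyz=[
    [0,0,0],
    [0,0,0],
    [0,0,0],
  ],
  grip=[1,1,1],
)

```text
t: 4.0
position: [585.3, 52.5, 69.2]
eef_rot: [0.0, 0.815, 0.579, 0.0]
ft_force: [-1.5, 0.4, 3.2]
grip_width: 11.8
grip_force: 40.0
```

Gripped. Next, feel which way it gives.

Request:
step_arm(
  rotation=[
    [0,0,0.08],
    [0,0,0.08],
    [0,0,0.06],
    [0,0,0],
  ],
  xyz=[
    [0,0,0],
    [0,0,0],
    [0,0,0],
    [0,0,0],
  ],
  grip=[1,1,1,1],
)

```text
t: 4.5
position: [585.4, 53.3, 69.2]
eef_rot: [-0.0, 0.873, 0.487, 0.001]
ft_force: [-0.6, 3.7, 3.3]
grip_width: 11.4
grip_force: 40.0
```

```bash
python3 -c "
from h import *
s=status.observe();print({k:np.round(v,3).tolist() for k,v in s.items()})
q=s['eef_rot'];print(2*np.arctan2(q[2],q[1])-np.pi/2)"
```

```text
{'t': 4.5, 'q': [-0.115, 0.325, 1.675, 0.001, 1.141, 0.438], 'qd': [-0.0, 0.0, 0.001, -0.0, 0.002, -0.02], 'tau': [-2.47, -40.12, -28.076, -0.945, -0.398, 0.36], 'position': [585.418, 53.307, 69.221], 'eef_rot': [-0.0, 0.873, 0.487, 0.001], 'ft_force': [-0.639, 3.713, 3.264], 'torque': [0.737, 0.172, 0.136], 'grip_force': 40.014, 'grip_width': 11.361}
-0.5536006218370675
```

Request:
step_arm(
  rotation=[
    [0,0,0.1],
    [0,0,0],
  ],
  xyz=[
    [0,0,0],
    [0,0,0],
  ],
  grip=[1,1],
)

```text
t: 4.75
position: [585.8, 53.9, 69.4]
eef_rot: [-0.001, 0.896, 0.443, 0.001]
ft_force: [1.5, 6.8, 3.2]
grip_width: 11.7
grip_force: 40.5
```

```bash
python3 - <<'E'
from m import *
s=status.observe();print(s["torque"],s["ft_force"],s["tau"][5],s["grip_width"])
q=s['eef_rot'];print(np.degrees(2*np.arctan2(q[2],q[1]))-90)
b,d,p=cap("wrist");P=world(p,d,True)
X=(abs(P[...,0]-585)<50)&(abs(P[...,1]-52)<36)
comps(P,d*X,99,105,"wing")
E
```

```text
[1.07999867 0.1195264  0.71420708] [1.5271306  6.79599538 3.20538652] 0.9439272433519363 11.707457701772517
-37.37892879215089
wing px[315. 310.] 2345 [589.   56.5] [array([586.6,  56.7]), array([37.1, 36.4]), np.float64(17.4)] medz 102.7
```

```bash
python3 - <<'E'
from m import *
for n in("scene","wrist"):
    b,d,p=cap(n);P=world(p,d,n=="wrist")
    X=(abs(P[...,0]-585)<50)&(abs(P[...,1]-52)<36)
    comps(P,d*X,81,101,n,8)
s=status.observe();print(s["torque"],s["ft_force"],s["tau"][5])
cv2.imwrite("pics/c2.png",cv2.resize(b[180:340,200:440],None,fx=3,fy=3))
E
```

```text
scene px[330. 263.] 125 [597.3  59.8] [array([596.1,  60.5]), array([21.6, 41.6]), np.float64(33.1)] medz 92.8
wrist px[314. 269.] 393 [598.5  69.9] [array([598.1,  69.5]), array([ 3.1, 11.8]), np.float64(54.7)] medz 92.2
wrist px[289. 290.] 402 [582.6  68.4] [array([584.8,  68.6]), array([ 7.3, 17.1]), np.float64(89.0)] medz 92.4
wrist px[341. 290.] 437 [601.9  53.6] [array([603.7,  56. ]), array([10.9, 14.2]), np.float64(61.2)] medz 92.3
wrist px[303. 328.] 13 [577.6  51.1] [array([578.2,  51.8]), array([6.9, 0.1]), np.float64(51.8)] medz 99.4
[1.15411748 0.03342872 0.68659699] [1.30759899 5.96401634 4.19610957] 0.689016804099083
```

View pics/c2.png

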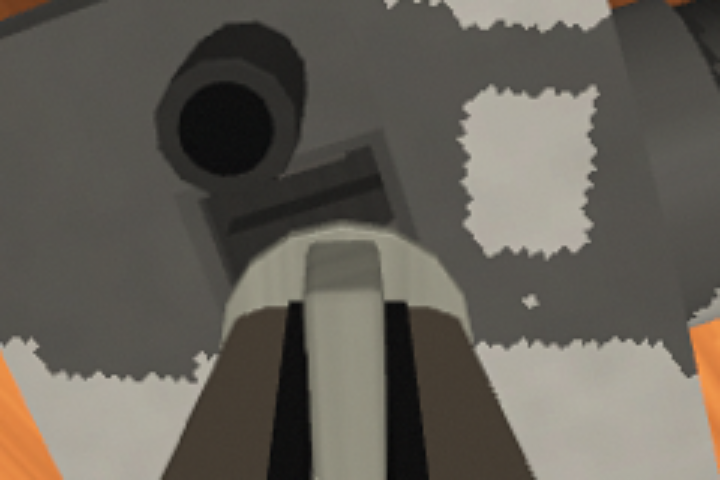

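The fingers and wing have turned together by about 0.3 rad (wing end at (345,270) in the crop), but the torque has risen to 0.7 Nm. I'll try the other way for comparison.

Request:
step_arm(
  rotation=[
    [0,0,-0.16],
    [0,0,-0.16],
    [0,0,-0.1],
    [0,0,-0.1],
    [0,0,0],
  ],
  xyz=[
    [0,0,0],
    [0,0,0],
    [0,0,0],
    [0,0,0],
    [0,0,0],
  ],
  grip=[1,1,1,1,1],
)

```text
t: 5.52
position: [585.4, 52.0, 69.2]
eef_rot: [0.0, 0.753, 0.658, -0.0]
ft_force: [-1.8, -1.4, 3.8]
grip_width: 11.4
grip_force: 40.0
```

```bash
cat > f.py <<'E'
from m import *
s=status.observe();print(np.round(s["torque"],2),np.round(s["ft_force"],1),s["tau"][5],s["grip_width"],np.round(s["position"],1))
q=s['eef_rot'];print(np.degrees(2*np.arctan2(q[2],q[1]))-90)
E
python3 f.py
```

```text
[-0.07  0.27  0.02] [-1.8 -1.4  3.8] -0.29566976241767406 11.373599685681151 [585.4  52.   69.2]
-7.723481596119655
```

Request:
step_arm(
  rotation=[
    [0,0,-0.12],
    [0,0,0],
  ],
  xyz=[
    [0,0,0],
    [0,0,0],
  ],
  grip=[1,1],
)

```text
t: 5.78
position: [585.5, 52.1, 69.2]
eef_rot: [0.0, 0.713, 0.701, 0.0]
ft_force: [-0.3, -0.6, 3.3]
grip_width: 11.2
grip_force: 40.0
```

```bash
python3 f.py
```

```text
[-0.13  0.14  0.04] [-0.3 -0.6  3.3] -0.3389375377446413 11.242238844105694 [585.5  52.1  69.2]
-0.9625024438017533
```

This way is free (0.04 Nm). Keep going to about 1.27 rad.

Request:
step_arm(
  rotation=[
    [0,0,-0.16],
    [0,0,-0.16],
    [0,0,-0.16],
    [0,0,-0.16],
    [0,0,-0.16],
    [0,0,-0.15],
    [0,0,0],
    [0,0,0],
  ],
  xyz=[
    [0,0,0],
    [0,0,0],
    [0,0,0],
    [0,0,0],
    [0,0,0],
    [0,0,0],
    [0,0,0],
    [0,0,0],
  ],
  grip=[1,1,1,1,1,1,1,1],
)

```text
t: 6.78
position: [585.6, 52.3, 69.2]
eef_rot: [0.001, 0.314, 0.949, 0.0]
ft_force: [0.9, -0.9, 4.0]
grip_width: 11.9
grip_force: 40.0
```

```bash
python3 f.py
```

```text
[ 0.02 -0.16 -0.01] [ 0.9 -0.9  4. ] 0.04000019864179194 11.943970488307341 [585.6  52.3  69.2]
53.38484177084567
```

Request:
step_arm(
  rotation=[
    [0,0,0],
    [0,0,0],
    [0,0,0],
  ],
  xyz=[
    [0,0,-0.004],
    [0,0,-0.006],
    [0,0,0],
  ],
  grip=[1,1,1],
)

```text
t: 7.15
position: [585.3, 52.5, 79.2]
eef_rot: [0.0, 0.313, 0.95, 0.0]
ft_force: [0.2, -0.5, -2.1]
grip_width: 11.6
grip_force: 40.0
```

```bash
python3 f.py
```

```text
[ 0.06 -0.02  0.04] [ 0.2 -0.5 -2.1] 0.007021667406661436 11.561751723806482 [585.3  52.5  79.2]
53.565077115595045
```

Request:
step_arm(
  rotation=[
    [0,0,0],
    [0,0,0],
    [0,0,0],
    [0,0,0],
    [0,0,0],
    [0,0,0],
    [0,0,0],
    [0,0,0],
    [0,0,0],
  ],
  xyz=[
    [0,0,-0.025],
    [0,0,-0.025],
    [0,0,-0.02],
    [0.0425,0.0306,0],
    [0.0425,0.0306,0],
    [0.0425,0.0306,0],
    [0.0425,0.0306,0],
    [0.0425,0.0306,0],
    [0,0,0],
  ],
  grip=[1,1,1,1,1,1,1,1,1],
)

```text
t: 8.28
position: [503.1, 304.6, 148.5]
eef_rot: [-0.001, 0.31, 0.951, 0.0]
ft_force: [-0.2, -0.2, -1.8]
grip_width: 11.5
grip_force: 40.0
```

Request:
step_arm(
  rotation=[
    [0,0,0],
    [0,0,0],
    [0,0,0],
    [0,0,0],
  ],
  xyz=[
    [0,0,0.05],
    [0,0,0.04],
    [0,0,0.019],
    [0,0,0],
  ],
  grip=[1,1,1,1],
)

```text
t: 8.78
position: [504.3, 300.8, 38.8]
eef_rot: [-0.001, 0.313, 0.95, -0.001]
ft_force: [0.5, -0.0, -1.3]
grip_width: 11.8
grip_force: 40.0
```

```bash
python3 f.py; python3 - <<'E'
from m import *
b,d,p=cap("scene");P=world(p,d)
X=(abs(P[...,0]-505)<60)&(abs(P[...,1]-301)<50)
for lo in(2,10,30,40,50): comps(P,d*X,lo,lo+8 if lo>5 else 8,f"tray{lo}",10)
E
```

```text
[-0.   -0.08 -0.05] [ 0.5 -0.  -1.3] -0.001708877862256486 11.762069065465866 [504.3 300.8  38.8]
53.54606229506169
tray2 px[450. 304.] 1443 [510.4 302. ] [array([503.6, 301. ]), array([117., 100.]), np.float64(0.0)] medz 4.4
tray10 px[450. 301.] 16 [510.4 300.9] [array([510.9, 300.6]), array([ 6.6, 15.3]), np.float64(2.0)] medz 14.3
tray30 px[457. 298.] 15 [515.  313.4] [array([513.4, 312.1]), array([12.8,  5.8]), np.float64(56.8)] medz 34.7
tray40 px[451. 294.] 24 [522.  299.8] [array([522.3, 298.1]), array([30.2,  9.3]), np.float64(86.8)] medz 46.7
tray50 px[452. 290.] 44 [519.5 298.7] [array([519.7, 297.9]), array([30.3, 11.4]), np.float64(85.1)] medz 53.8
```

Request:
step_arm(
  rotation=[
    [0,0,0],
    [0,0,0],
    [0,0,0],
  ],
  xyz=[
    [0,0,0.004],
    [0,0,0.0025],
    [0,0,0],
  ],
  grip=[1,1,1],
)

```text
t: 9.2
position: [505.2, 301.8, 33.8]
eef_rot: [0.0, 0.312, 0.95, 0.0]
ft_force: [0.1, 0.2, -0.4]
grip_width: 11.9
grip_force: 40.0
```

Request:
step_arm(
  rotation=[
    [0,0,0],
    [0,0,0],
  ],
  xyz=[
    [0,0,0.001],
    [0,0,0],
  ],
  grip=[1,1],
)

```text
t: 9.45
position: [504.9, 301.8, 32.4]
eef_rot: [-0.0, 0.312, 0.95, -0.0]
ft_force: [0.3, -1.3, -1.4]
grip_width: 11.9
grip_force: 40.0
```

```bash
python3 f.py
```

```text
[ 0.03 -0.04 -0.01] [ 0.3 -1.3 -1.4] 9.188864623865811e-05 11.873904928700169 [504.9 301.8  32.4]
53.60100850299773
```

Request:
step_arm(
  rotation=[
    [0,0,0],
    [0,0,0],
  ],
  xyz=[
    [0,0,0.0015],
    [0,0,0],
  ],
  grip=[1,1],
)

```text
t: 9.7
position: [505.2, 301.8, 31.2]
eef_rot: [0.0, 0.312, 0.95, 0.0]
ft_force: [0.2, -0.9, 0.8]
grip_width: 11.5
grip_force: 40.0
```

```bash
python3 f.py
```

```text
[ 0.07 -0.01  0.02] [ 0.2 -0.9  0.8] 0.0003979783014074201 11.49065268262568 [505.2 301.8  31.2]
53.595325434235065
```

Request:
step_arm(
  rotation=[
    [0,0,0],
    [0,0,0],
    [0,0,0],
    [0,0,0],
    [0,0,0],
    [0,0,0],
    [0,0,0],
  ],
  xyz=[
    [0,0,0],
    [0,0,0],
    [0,0,-0.02],
    [0,0,-0.04],
    [0,0,-0.04],
    [0,0,-0.04],
    [0,0,-0.03],
  ],
  grip=[0,0,0,0,-0.5,-1,-1],
)

```text
t: 10.58
position: [505.7, 302.0, 204.9]
eef_rot: [0.002, 0.312, 0.95, 0.001]
ft_force: [0.2, 0.7, -0.0]
grip_width: 73.5
grip_force: 0.0
```

Request:
step_arm(
  rotation=[
    [0,0,0],
    [0,0,0],
    [0,0,0],
    [0,0,0],
    [0,0,0],
    [0,0,0],
    [0,0,0],
    [0,0,0],
    [0,0,0],
    [0,0,0],
    [0,0,0],
    [0,0,0],
  ],
  xyz=[
    [-0.0317,-0.038,0],
    [-0.0317,-0.038,0],
    [-0.0317,-0.038,0],
    [-0.0317,-0.038,0],
    [-0.0317,-0.038,0],
    [-0.0317,-0.038,0],
    [-0.0317,-0.038,0],
    [-0.0317,-0.038,0],
    [-0.0317,-0.038,0],
    [-0.0317,-0.038,0],
    [-0.0317,-0.038,0],
    [-0.0317,-0.038,0],
  ],
  grip=[-1,-1,-1,-1,-1,-1,-1,-1,-1,-1,-1,-1],
)

```text
t: 12.08
position: [540.7, -292.8, 202.8]
eef_rot: [0.001, 0.312, 0.95, -0.0]
ft_force: [0.4, -0.4, 0.4]
grip_width: 91.9
grip_force: 0.0
```

Request:
step_arm(
  rotation=[
    [0,0,0.178],
    [0,0,0.178],
    [0,0,0.178],
    [0,0,0.178],
    [0,0,0.178],
    [0,0,0.178],
    [0,0,0.178],
    [0,0,0.178],
    [0,0,0.178],
    [0,0,0.178],
    [0,0,0.178],
    [0,0,0.178],
  ],
  xyz=[
    [0,0,0],
    [0,0,0],
    [0,0,0],
    [0,0,0],
    [0,0,0],
    [0,0,0],
    [0,0,0],
    [0,0,0],
    [0,0,0],
    [0,0,0],
    [0,0,0],
    [0,0,0],
  ],
  grip=[-1,-1,-1,-1,-1,-1,-1,-1,-1,-1,-1,-1],
)

```text
t: 13.58
position: [540.7, -291.2, 202.6]
eef_rot: [0.001, 0.983, 0.181, 0.001]
ft_force: [-0.4, -0.2, 0.1]
grip_width: 92.1
grip_force: 0.0
```

Request:
step_arm(
  rotation=[
    [0,0,0.178],
    [0,0,0],
    [0,0,0],
  ],
  xyz=[
    [0,0,0],
    [0,0,0],
    [0,0,0],
  ],
  grip=[-1,-1,-1],
)

```text
t: 13.95
position: [540.6, -291.1, 201.7]
eef_rot: [0.0, 0.995, 0.097, 0.0]
ft_force: [0.8, 0.4, 0.1]
grip_width: 91.8
grip_force: 0.0
```

```bash
python3 f.py; python3 - <<'E'
from m import *
b,d,p=cap("wrist");P=world(p,d,True);cv2.imwrite("pics/w3.png",b)
X=(abs(P[...,0]-540)<80)&(abs(P[...,1]+291)<65)
comps(P,d*X,58,67,"w",30)
dark=(b.max(2)<60)
comps(P,d*X*dark,58,67,"dark",30)
b,d,p=cap("scene");P=world(p,d)
X=(abs(P[...,0]-505)<60)&(abs(P[...,1]-301)<50)
comps(P,d*X,35,75,"plug in tray",10)
for n in("scene","side"):
    b,d,p=cap(n);P=world(p,d);X=(P[...,0]>300)&(P[...,0]<500)&(P[...,1]>-240)&(P[...,1]<200)
    comps(P,d*X,5,40,"spot "+n,10)
E
```

```text
[0.04 0.03 0.01] [0.8 0.4 0.1] 0.0007886922321631573 91.78187578991232 [ 540.6 -291.1  201.7]
-78.82027725706376
w px[316. 154.] 629 [ 602.1 -281. ] [array([ 601.9, -280.8]), array([ 6.4, 74.6]), np.float64(11.3)] medz 62.4
w px[317. 195.] 573 [ 566.7 -288.4] [array([ 566.6, -288.2]), array([ 5.4, 75.2]), np.float64(11.5)] medz 62.4
w px[314. 222.] 1551 [ 542.6 -290.6] [array([ 542.1, -290.7]), array([21.1, 59.7]), np.float64(11.4)] medz 62.5
w px[317. 247.] 645 [ 519.9 -297.6] [array([ 519.7, -297.5]), array([ 6.7, 76.2]), np.float64(11.2)] medz 62.1
w px[317. 260.] 239 [ 507.4 -300.5] [array([ 507.3, -300. ]), array([ 1.4, 72.1]), np.float64(11.3)] medz 62.4
w px[317. 283.] 604 [ 484.  -304.8] [array([ 483.4, -304.7]), array([ 7. , 75.3]), np.float64(11.3)] medz 62.1
dark px[314. 222.] 1551 [ 542.6 -290.6] [array([ 542.1, -290.7]), array([21.1, 59.7]), np.float64(11.4)] medz 62.5
plug in tray px[455. 289.] 340 [511.3 304. ] [array([509.4, 303.2]), array([37. , 43.3]), np.float64(22.3)] medz 48.8
spot scene px[271. 201.] 154 [ 373.5 -208.8] [array([ 363.5, -218.8]), array([57.2, 56.4]), np.float64(15.4)] medz 11.2
spot scene px[391. 242.] 395 [382.5 123.9] [array([383.7, 123. ]), array([ 38.8, 174.7]), np.float64(63.8)] medz 7.4
spot side px[240. 251.] 317 [378.4 121.4] [array([378.7, 119.9]), array([ 40.9, 176. ]), np.float64(61.5)] medz 7.4
spot side px[241. 343.] 277 [ 363.8 -208.8] [array([ 360.3, -218.9]), array([51. , 55.7]), np.float64(14.3)] medz 11.8
```

View pics/w3.png

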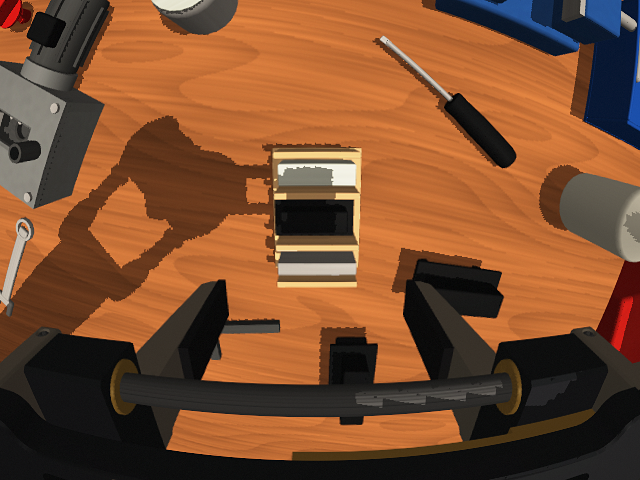

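The wrist view shows the holder at (317,215) with the black rib in the middle cell at (314,222). It measures 60×20 mm with its top at z 62.5, so it's the right cover. Next: go down and grip its ends.

Request:
step_arm(
  rotation=[
    [0,0,0],
    [0,0,0],
    [0,0,0],
    [0,0,0],
    [0,0,0],
    [0,0,0],
    [0,0,0],
  ],
  xyz=[
    [0.0015,0,0.05],
    [0,0,0.05],
    [0,0,0.04],
    [0,0,0.02],
    [0,0,0.014],
    [0,0,0],
    [0,0,0],
  ],
  grip=[-1,-1,-1,-1,-1,-1,-1],
  newtons=30,
)

```text
t: 15.02
position: [543.1, -291.6, 28.6]
eef_rot: [0.001, 0.995, 0.096, 0.001]
ft_force: [0.5, -0.0, 0.4]
grip_width: 91.9
grip_force: 0.0
```

Request:
step_arm(
  rotation=[
    [0,0,0],
    [0,0,0],
    [0,0,0],
    [0,0,0],
  ],
  xyz=[
    [0,0,0],
    [0,0,0],
    [0,0,0],
    [0,0,0],
  ],
  grip=[1,1,1,1],
)

```text
t: 15.52
position: [542.0, -290.7, 27.1]
eef_rot: [0.0, 0.995, 0.096, 0.0]
ft_force: [0.2, 1.0, 1.3]
grip_width: 59.7
grip_force: 30.0
```

Request:
step_arm(
  rotation=[
    [0,0,0],
    [0,0,0],
    [0,0,0],
    [0,0,0],
    [0,0,0],
    [0,0,0],
    [0,0,0],
    [0,0,0],
    [0,0,0],
  ],
  xyz=[
    [0,0,-0.02],
    [0,0,-0.03],
    [0,0,-0.04],
    [-0.0142,-0.0438,0],
    [-0.0142,-0.0438,0],
    [-0.0142,-0.0438,0],
    [-0.0142,-0.0438,0],
    [-0.0142,-0.0438,0],
    [0,0,0],
  ],
  grip=[1,1,1,1,1,1,1,1,1],
)

```text
t: 16.65
position: [429.1, -87.3, 117.4]
eef_rot: [-0.0, 0.995, 0.097, -0.0]
ft_force: [0.7, 0.2, -0.2]
grip_width: 59.7
grip_force: 30.0
```

Request:
step_arm(
  rotation=[
    [0,0,0],
    [0,0,0],
    [0,0,0],
    [0,0,0],
    [0,0,0],
  ],
  xyz=[
    [0,0,0.04],
    [0,0,0.04],
    [0,0,0.015],
    [0,0,0],
    [0,0,0],
  ],
  grip=[1,1,1,1,1],
)

```text
t: 17.27
position: [432.0, -90.3, 23.5]
eef_rot: [0.001, 0.995, 0.096, 0.001]
ft_force: [0.4, -0.3, -0.5]
grip_width: 59.5
grip_force: 30.0
```

```bash
python3 f.py; python3 - <<'E'
from m import *
b,d,p=cap("side");P=world(p,d)
X=(abs(P[...,0]-430)<60)&(abs(P[...,1]+90)<60)
m=(d>0)&X&(P[...,2]>3)&(P[...,2]<40);print(P[m].min(0),P[m].max(0),m.sum())
E
```

```text
[0.01 0.07 0.09] [ 0.4 -0.3 -0.5] -0.001478891535953153 59.49756832732806 [432.  -90.3  23.5]
-78.9972558575884
[ 379.80836103 -148.25297905    3.00927031] [484.96170346 -32.97748208  39.80113396] 280
```

Lower to touch: the bottom should meet the bench at TCP z ≈ 17.

Request:
step_arm(
  rotation=[
    [0,0,0],
    [0,0,0],
    [0,0,0],
  ],
  xyz=[
    [0,0,0.003],
    [0,0,0.0022],
    [0,0,0],
  ],
  grip=[1,1,1],
)

```text
t: 17.7
position: [430.9, -89.5, 17.1]
eef_rot: [0.0, 0.995, 0.096, 0.0]
ft_force: [0.1, -0.3, 1.7]
grip_width: 59.9
grip_force: 30.0
```

```bash
python3 f.py
```

```text
[ 0.08  0.09 -0.03] [ 0.1 -0.3  1.7] -0.0023870568838901818 59.879239237332776 [430.9 -89.5  17.1]
-78.98767561424827
```

Request:
step_arm(
  rotation=[
    [0,0,0],
    [0,0,0],
  ],
  xyz=[
    [0,0,0.001],
    [0,0,0],
  ],
  grip=[1,1],
)

```text
t: 17.95
position: [431.0, -89.5, 17.0]
eef_rot: [0.0, 0.995, 0.096, 0.0]
ft_force: [-5.0, 1.6, 12.5]
grip_width: 59.7
grip_force: 30.0
```

```bash
python3 f.py
```

```text
[ 0.47  0.82 -0.02] [-5.   1.6 12.5] -0.014210622757673264 59.69250803382452 [431.  -89.5  17. ]
-78.97762452246755
```

Request:
step_arm(
  rotation=[
    [0,0,0],
    [0,0,0],
    [0,0,0],
    [0,0,0],
    [0,0,0],
    [0,0,0],
  ],
  xyz=[
    [0,0,-0.001],
    [0,0,0],
    [0,0,0],
    [0,0,-0.03],
    [0,0,-0.05],
    [0,0,-0.05],
  ],
  grip=[-1,-1,-1,-1,-1,-1],
)

```text
t: 18.7
position: [429.9, -89.1, 147.7]
eef_rot: [-0.0, 0.995, 0.096, -0.0]
ft_force: [0.8, -1.7, 0.4]
grip_width: 92.0
grip_force: 0.0
```

Request:
step_arm(
  rotation=[
    [0,0,-0.1745],
    [0,0,-0.1745],
    [0,0,-0.1745],
    [0,0,-0.1745],
    [0,0,-0.1745],
    [0,0,-0.1745],
    [0,0,-0.1745],
    [0,0,-0.1745],
    [0,0,-0.1745],
    [0,0,0],
    [0,0,0],
  ],
  xyz=[
    [0,0,0],
    [0,0,0],
    [0,0,0],
    [0,0,0],
    [0,0,0],
    [0,0,0],
    [0,0,0],
    [0,0,0],
    [0,0,0],
    [0,0,0],
    [0,0,0],
  ],
  grip=[0,0,0,0,0,0,0,0,0,0,0],
)

```text
t: 20.08
position: [430.3, -89.3, 146.5]
eef_rot: [-0.0, 0.637, 0.771, -0.0]
ft_force: [-0.8, 0.4, -0.5]
grip_width: 45.6
grip_force: 0.0
```

```bash
python3 f.py; python3 - <<'E'
from m import *
b,d,p=cap("wrist");P=world(p,d,True);cv2.imwrite("pics/w4.png",b)
X=(abs(P[...,0]-430)<60)&(abs(P[...,1]+90)<60)
comps(P,d*X,48,58,"rib",30);comps(P,d*X,22,30,"flange",30)
E
```

```text
[-0.01  0.01  0.02] [-0.8  0.4 -0.5] -0.0007285976971616037 45.619222716847986 [430.3 -89.3 146.5]
10.829164448121233
rib px[315. 236.] 1840 [430.7 -88.7] [array([430.9, -89.7]), array([19.3, 59.1]), np.float64(10.6)] medz 52.7
flange px[315. 222.] 2134 [430.2 -84.4] [array([431. , -90.2]), array([39.7, 75.9]), np.float64(11.1)] medz 26.7
```

Request:
step_arm(
  rotation=[
    [0,0,0],
    [0,0,0],
    [0,0,0],
    [0,0,0],
    [0,0,0],
    [0,0,0],
    [0,0,0],
    [0,0,0],
    [0,0,0],
  ],
  xyz=[
    [0,0,0.05],
    [0,0,0.045],
    [0,0,0.02],
    [0,0,0.0135],
    [0,0,0],
    [0,0,0],
    [0,0,0],
    [0,0,0],
    [0,0,0],
  ],
  grip=[0,0,0,0,0,0,1,1,1],
  newtons=55,
)

```text
t: 21.25
position: [430.6, -89.5, 18.5]
eef_rot: [0.0, 0.636, 0.772, 0.0]
ft_force: [-0.3, -0.1, 0.7]
grip_width: 19.6
grip_force: 55.0
```

```bash
python3 f.py
```

```text
[-0.03 -0.09  0.06] [-0.3 -0.1  0.7] 0.0016323042655130848 19.594096683873158 [430.6 -89.5  18.5]
10.992865020034202
```

Request:
step_arm(
  rotation=[
    [0,0,0],
    [0,0,0.1755],
    [0,0,0.1755],
    [0,0,0.1755],
    [0,0,0],
    [0,0,0],
    [0,0,0],
    [0,0,0],
    [0,0,0],
    [0,0,0],
    [0,0,0],
    [0,0,0],
  ],
  xyz=[
    [0,0,-0.03],
    [0,0,-0.03],
    [0,0,-0.03],
    [0,0,-0.03],
    [0.037,0.0199,0],
    [0.037,0.0199,0],
    [0.037,0.0199,0],
    [0.037,0.0199,0],
    [0.037,0.0199,0],
    [0,0,0],
    [0,0,0],
    [0,0,0],
  ],
  grip=[1,1,1,1,1,1,1,1,1,1,1,1],
)

```text
t: 22.75
position: [584.4, 51.9, 138.1]
eef_rot: [-0.0, 0.815, 0.579, -0.0]
ft_force: [-0.0, -0.6, -0.9]
grip_width: 19.6
grip_force: 55.0
```

```bash
python3 f.py; python3 - <<'E'
from m import *
b,d,p=cap("wrist");P=world(p,d,True);cv2.imwrite("pics/w5.png",b)
X=(abs(P[...,0]-585)<120)&(abs(P[...,1]-52)<120)
comps(P,d*X,102,112,"studs",30);comps(P,d*X,72,77,"top",100);comps(P,d*X,120,175,"held",100)
E
```

```text
[-0.    0.06  0.03] [-0.  -0.6 -0.9] -0.0031211924215313047 19.56653750830442 [584.4  51.9 138.1]
-19.231462792189404
studs px[314. 184.] 875 [601.7 100.3] [array([601.4, 100.1]), array([19.1, 19.4]), np.float64(82.9)] medz 106.9
top px[315. 217.] 18293 [592.2  72.8] [array([585.5,  52.6]), array([140.1, 121.2]), np.float64(71.1)] medz 74.7
top px[457. 238.] 134 [685.9  25.2] [array([684.4,  23.5]), array([39.2, 17.4]), np.float64(40.3)] medz 74.4
held px[315. 286.] 9571 [589.4  63. ] [array([585.1,  51.4]), array([76.1, 47.5]), np.float64(71.1)] medz 171.4
```

View pics/w5.png

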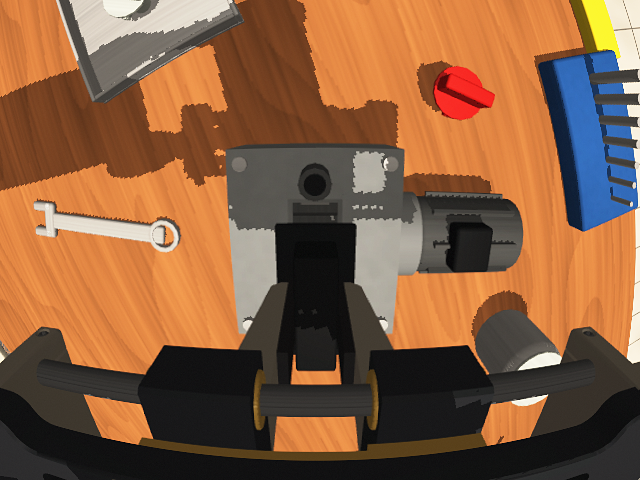

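The view shows the cover's flange at (315,255), squared over the gearbox with the +y part of the opening visible at (317,207). Next: a small correction, then down.

Request:
step_arm(
  rotation=[
    [0,0,0],
    [0,0,0],
    [0,0,0],
    [0,0,0],
    [0,0,0],
  ],
  xyz=[
    [0.0008,0.0003,0.02],
    [0,0,0.02],
    [0,0,0.006],
    [0,0,0.004],
    [0,0,0],
  ],
  grip=[1,1,1,1,1],
)

```text
t: 23.42
position: [585.8, 53.4, 88.2]
eef_rot: [0.0, 0.815, 0.58, 0.0]
ft_force: [-0.5, 0.0, -1.4]
grip_width: 19.7
grip_force: 55.0
```

Request:
step_arm(
  rotation=[
    [0,0,0],
    [0,0,0],
    [0,0,0],
  ],
  xyz=[
    [0,0,0.003],
    [0,0,0.003],
    [0,0,0],
  ],
  grip=[1,1,1],
)

```text
t: 23.8
position: [585.9, 53.2, 82.3]
eef_rot: [0.0, 0.815, 0.579, 0.0]
ft_force: [-0.2, -0.1, -1.5]
grip_width: 19.3
grip_force: 55.0
```

```bash
python3 f.py
```

```text
[-0.18  0.01  0.04] [-0.2 -0.1 -1.5] -0.004461468342924491 19.320162511280493 [585.9  53.2  82.3]
-19.169307383062986
```

Request:
step_arm(
  rotation=[
    [0,0,0],
    [0,0,0],
    [0,0,0],
  ],
  xyz=[
    [0,0,0.003],
    [0,0,0.003],
    [0,0,0],
  ],
  grip=[1,1,1],
)

```text
t: 24.18
position: [586.0, 53.3, 76.3]
eef_rot: [0.0, 0.815, 0.579, 0.0]
ft_force: [-0.0, -0.6, 1.4]
grip_width: 19.6
grip_force: 55.0
```

Request:
step_arm(
  rotation=[
    [0,0,0],
    [0,0,0],
    [0,0,0],
  ],
  xyz=[
    [0,0,0.002],
    [0,0,0.002],
    [0,0,0],
  ],
  grip=[1,1,1],
)

```text
t: 24.55
position: [585.0, 53.6, 71.3]
eef_rot: [-0.001, 0.815, 0.579, -0.001]
ft_force: [-0.5, 0.2, -0.7]
grip_width: 19.7
grip_force: 55.0
```

```bash
python3 f.py
```

```text
[0.04 0.01 0.  ] [-0.5  0.2 -0.7] 0.0002555951414251467 19.715604780057465 [585.   53.6  71.3]
-19.1740088919628
```

Request:
step_arm(
  rotation=[
    [0,0,0],
    [0,0,0],
  ],
  xyz=[
    [0,0,0.001],
    [0,0,0],
  ],
  grip=[1,1],
)

```text
t: 24.8
position: [585.5, 53.5, 71.0]
eef_rot: [-0.0, 0.815, 0.58, -0.0]
ft_force: [-0.1, -0.1, 0.3]
grip_width: 19.5
grip_force: 55.0
```

Request:
step_arm(
  rotation=[
    [0,0,0],
    [0,0,0],
  ],
  xyz=[
    [0,0,0.001],
    [0,0,0],
  ],
  grip=[1,1],
)

```text
t: 25.05
position: [585.8, 53.4, 70.5]
eef_rot: [0.0, 0.815, 0.58, 0.0]
ft_force: [-2.0, -0.1, 2.8]
grip_width: 19.3
grip_force: 55.0
```

```bash
python3 f.py; python3 - <<'E'
from m import *
b,d,p=cap("wrist");P=world(p,d,True)
X=(abs(P[...,0]-585)<55)&(abs(P[...,1]-52)<45)&(b.max(2)<70)
comps(P,d*X,76,84,"flange",30)
E
```

```text
[-0.02  0.27 -0.  ] [-2.  -0.1  2.8] -0.0038643734296783805 19.329039786482184 [585.8  53.4  70.5]
-19.16658807660417
flange px[316. 249.] 2514 [594.9  76.3] [array([594. ,  73.9]), array([31.4, 40.4]), np.float64(70.5)] medz 78.7
```

Request:
step_arm(
  rotation=[
    [0,0,0],
    [0,0,0],
  ],
  xyz=[
    [0,0,0.0015],
    [0,0,0],
  ],
  grip=[1,1],
)

```text
t: 25.35
position: [585.9, 53.4, 70.5]
eef_rot: [0.0, 0.815, 0.58, -0.0]
ft_force: [-6.9, 0.3, 10.6]
grip_width: 19.9
grip_force: 55.0
```

Request:
step_arm(
  rotation=[
    [0,0,0],
    [0,0,0],
  ],
  xyz=[
    [0,0,0.001],
    [0,0,0],
  ],
  grip=[1,1],
)

```text
t: 25.6
position: [585.8, 53.4, 70.5]
eef_rot: [0.0, 0.815, 0.58, -0.0]
ft_force: [-9.6, 0.4, 17.8]
grip_width: 19.7
grip_force: 55.0
```

Request:
step_arm(
  rotation=[
    [0,0,0],
    [0,0,0],
    [0,0,0],
  ],
  xyz=[
    [0,0,-0.0025],
    [0,0,-0.0012],
    [0,0,0],
  ],
  grip=[1,1,1],
)

```text
t: 25.98
position: [585.6, 53.4, 71.0]
eef_rot: [-0.0, 0.815, 0.579, -0.0]
ft_force: [-0.2, 0.1, -1.0]
grip_width: 19.9
grip_force: 55.0
```

Hard bottom at 70.5 under 18 N. Next, a gentle pull to check that the catches hold.

Request:
step_arm(
  rotation=[
    [0,0,0],
    [0,0,0],
  ],
  xyz=[
    [0,0,-0.0012],
    [0,0,0],
  ],
  grip=[1,1],
)

```text
t: 26.22
position: [585.4, 53.4, 72.2]
eef_rot: [-0.0, 0.815, 0.58, -0.0]
ft_force: [-1.0, 0.1, -2.3]
grip_width: 19.7
grip_force: 55.0
```

```bash
python3 f.py
```

```text
[-0.03  0.07 -0.02] [-1.   0.1 -2.3] -7.1475553795608e-05 19.680324944256917 [585.4  53.4  72.2]
-19.16872801437684
```

It lifts 1.7 mm at only 2 N, so the catches aren't in yet. Press harder.

Request:
step_arm(
  rotation=[
    [0,0,0],
    [0,0,0],
    [0,0,0],
  ],
  xyz=[
    [0,0,0.002],
    [0,0,0.0025],
    [0,0,0],
  ],
  grip=[1,1,1],
  newtons=60,
)

```text
t: 26.6
position: [585.9, 53.4, 70.5]
eef_rot: [0.0, 0.815, 0.58, -0.0]
ft_force: [-8.0, -1.0, 13.4]
grip_width: 19.7
grip_force: 60.0
```

Request:
step_arm(
  rotation=[
    [0,0,0],
    [0,0,0],
  ],
  xyz=[
    [0,0,0.0015],
    [0,0,0],
  ],
  grip=[1,1],
)

```text
t: 26.85
position: [585.9, 53.4, 70.5]
eef_rot: [0.0, 0.815, 0.58, -0.0]
ft_force: [-12.1, 0.8, 22.9]
grip_width: 19.3
grip_force: 60.0
```

```bash
python3 f.py
```

```text
[0.03 2.11 0.03] [-12.1   0.8  22.9] -0.023707696236670017 19.325745537460975 [585.9  53.4  70.5]
-19.139972584957263
```

Request:
step_arm(
  rotation=[
    [0,0,0],
    [0,0,0],
    [0,0,0],
  ],
  xyz=[
    [0,0,-0.003],
    [0,0,-0.003],
    [0,0,0],
  ],
  grip=[1,1,1],
)

```text
t: 27.22
position: [585.6, 53.3, 72.1]
eef_rot: [-0.0, 0.815, 0.579, -0.0]
ft_force: [0.6, -0.1, -1.2]
grip_width: 19.9
grip_force: 60.0
```

Request:
step_arm(
  rotation=[
    [0,0,0],
    [0,0,0],
  ],
  xyz=[
    [0,0,-0.0007],
    [0,0,0],
  ],
  grip=[1,1],
)

```text
t: 27.48
position: [585.4, 53.3, 72.4]
eef_rot: [-0.0, 0.815, 0.579, -0.0]
ft_force: [1.6, -1.1, -7.3]
grip_width: 19.4
grip_force: 60.0
```

```bash
python3 f.py;  python3 - <<'E'
from m import *
b,d,p=cap("wrist");P=world(p,d,True)
X=(abs(P[...,0]-585)<55)&(abs(P[...,1]-52)<45)&(b.max(2)<70)
comps(P,d*X,76,86,"flange",30)
E
```

```text
[-0.22 -0.48 -0.  ] [ 1.6 -1.1 -7.3] -0.00786794233135879 19.413322495674613 [585.4  53.3  72.4]
-19.17639858821302
flange px[315. 249.] 2610 [594.5  76.4] [array([593.7,  73.9]), array([30.9, 40.3]), np.float64(70.6)] medz 80.6
```

The catches hold: a sharp reaction after about 1.9 mm of play. Press flush again, release and back off.

Request:
step_arm(
  rotation=[
    [0,0,0],
    [0,0,0],
    [0,0,0],
    [0,0,0],
    [0,0,0],
  ],
  xyz=[
    [0,0,0.003],
    [0,0,0.0025],
    [0,0,0.001],
    [0,0,0],
    [0,0,-0.003],
  ],
  grip=[1,1,1,1,1],
)

```text
t: 28.15
position: [586.1, 53.5, 71.1]
eef_rot: [0.0, 0.815, 0.58, 0.0]
ft_force: [-0.5, 0.2, -0.7]
grip_width: 19.3
grip_force: 60.0
```

Request:
step_arm(
  rotation=[
    [0,0,0],
    [0,0,0],
    [0,0,0],
    [0,0,0],
    [0,0,0],
    [0,0,0],
    [0,0,0],
    [0,0,0],
  ],
  xyz=[
    [0,0,0],
    [0,0,0],
    [0,0,0],
    [0,0,-0.02],
    [0,0,-0.04],
    [0,0,-0.05],
    [0,0,-0.04],
    [0,0,0],
  ],
  grip=[0,0,0,0,0,0,0,0],
)

```text
t: 29.15
position: [588.6, 53.1, 226.0]
eef_rot: [0.003, 0.815, 0.58, 0.004]
ft_force: [-0.5, -0.3, -0.5]
grip_width: 45.7
grip_force: 0.0
```

```bash
python3 f.py;  python3 - <<'E'
from m import *
b,d,p=cap("wrist");P=world(p,d,True);cv2.imwrite("pics/w6.png",b)
X=(abs(P[...,0]-585)<55)&(abs(P[...,1]-52)<55)
comps(P,d*X,77,84,"flange",30);comps(P,d*X,101,109,"rib/studs",30)
for lo,hi in((77,84),(101,106)):
    m=(d>0)&X&(P[...,2]>lo)&(P[...,2]<hi)&(b.max(2)<70)
    y=(P[...,0]-585)*.3284+(P[...,1]-52.5)*.9446
    for s in(y>22,y<-22): print(lo,np.median(P[m&s&(abs(y)<37)][:,2]),(m&s).sum())
b,d,p=cap("scene");P=world(p,d)
X=(abs(P[...,0]-505)<60)&(abs(P[...,1]-301)<50)
comps(P,d*X,35,75,"plug",10)
E
```

```text
[0.03 0.04 0.03] [-0.5 -0.3 -0.5] -0.0008986375360109378 45.702330365868136 [588.6  53.1 226. ]
-19.163278254677977
flange px[312. 216.] 1733 [589.2  57.4] [array([587. ,  52.6]), array([75.4, 40.8]), np.float64(70.7)] medz 78.7
flange px[310. 266.] 48 [571.6  12.8] [array([571.9,  11.9]), array([ 6.1, 17.2]), np.float64(65.6)] medz 80.0
rib/studs px[309. 172.] 417 [601.6  99.3] [array([601.2,  98.7]), array([17.5, 19. ]), np.float64(85.1)] medz 106.8
rib/studs px[311. 227.] 1647 [587.5  54.2] [array([587. ,  53.2]), array([59.2, 20.6]), np.float64(71.2)] medz 104.6
rib/studs px[310. 283.] 383 [569.5   6.7] [array([569.,   6.]), array([18.7, 18.9]), np.float64(20.5)] medz 106.8
77 78.61315196841514 558
77 78.7178070153487 305
101 104.45545809247125 321
101 104.7544356203431 215
plug px[455. 289.] 339 [511.3 304. ] [array([509.3, 302.8]), array([36.8, 43.1]), np.float64(13.5)] medz 48.6
```

View pics/w6.png

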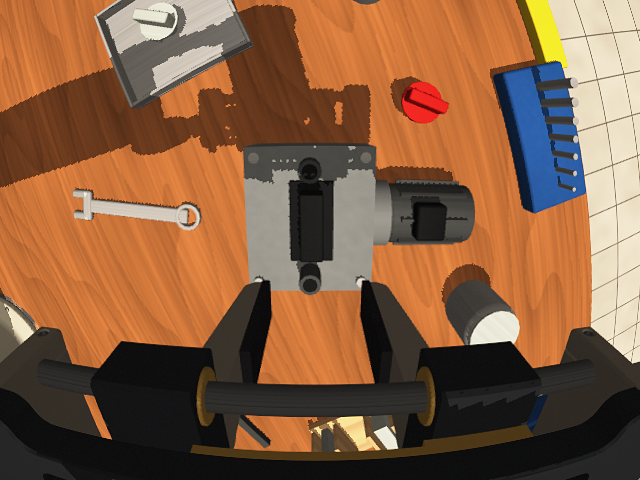

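The view shows the cover seated flush and square at (311,220), level at both ends, and the plug standing in the tray at (157,20).

```bash
python3 -c "
from workcell import arm
print(arm.finish_job())"
```

```text
the job is handed in; nothing more can be done
None
```

The job is handed in after about 29 s: the plug is unscrewed and standing in the tray, and the cover is clipped into the gearbox opening with its flange flush at both ends; a gentle pull showed it held, with about 1.9 mm of play, though I couldn't see the two catches themselves.

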